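Steady the rocking tin plate

ROBOT

A 7-joint arm with a two-finger parallel gripper is mounted at the origin on the work surface. World frame = base frame: x ahead of the robot, y to its left, z up, the work surface at z = 0. Lengths are in m, angles in rad, forces in N, time in s.
With the tool pointing down it reaches from about 0.425 to 1.025 m from the base axis. Payload 9.4 kg.
Tool frame: the origin (TCP) lies between the finger pads; the fingertips stand 17 mm ahead of it and the grasp point (between the pads) lies 2 mm behind it; y points along the fingers, z is the direction in which the jaws open and shut, and the axes are right-handed (so a half turn about y gives the same grasp; the last joint's range is limited). The gripper opens to 93 mm and grips with 3 to 60 N. Pads are 15 mm wide; open, the fingers measure 128 mm over their backs; the gripper's body (75 mm by 188 mm) begins 65 mm behind the grasp point.
Start: joints at [1.048, 0.599, -0.003, 1.599, 0.002, 0.943, -0.08], TCP at [0.313, -0.654, 0.236] pointing down, gripper open.
Joint ranges: [-2.57, 2.57], [-0.35, 1.97], [-1.29, 1.29], [0.11, 2.56], [-1.05, 4.19], [0.11, 1.86], [-2.63, 2.63]. Speed limits (rad/s): [2.22, 2.22, 3.01, 3.01, 3.14, 3.14, 3.14].

INTERFACE

Orientations are given as [roll, pitch, yaw] about the fixed x, y, z axes, in that order (R = Rz(yaw) Ry(pitch) Rx(roll)).
In Python, from station import robot gives the robot as it stands. The module is installed in compiled form; this text tells all that it offers.
- The arm moves only by the shell command python3 -m crank 'ROWS' [FORCE]. ROWS is JSON, a list of rows, each a list of 3 entries, a list of its own where there are three numbers: the shift along the world's x, y, z in m, then the turn, a rotation vector about the world's x, y, z in rad, then the opening, from -1 (shut) to 1 (fully open). A call has 1 to 20 rows; each row is the pose to reach, as a shift and turn from the pose measured when the call began; what a row does not reach only later rows make up. A row lasts 1/12 s, in which the tool goes at most 41.7 mm and 7.16 degrees, less where a joint would pass 70% of its speed; a pose out of reach is approached as far as the arm can. A call with a gripper value outside its range is refused whole. The fingers move at their own pace and stop on an object; FORCE is the grip in N (left out, the last holds). Time passes only in rows, so rows that repeat a pose let the fingers close. It gives the time, the measured TCP pose, the force and the opening at its end, in the units of the state.
- robot.get_state(): the state, without advancing time (a new reading comes with each control period).
- robot.grab_frame(name): name is "scene" or "top" or "wrist"; returns (picture, depth): 400x640x3 uint8, red, green, blue; 400x640 float32, m along the optical axis (not along the pixel's ray), 0 where there is no reading.
- robot.camera_params(name): a dict with "camera_matrix" (3x3 intrinsics, pixels), "extrinsics" (4x4, takes a point from camera to world coordinates); the wrist camera has in their place "hand_eye" (4x4, takes a point from camera to tool coordinates, whose origin is the TCP and whose axes are the tool frame's). Camera axes: x right, y down, z forward; pixel columns grow to the right and rows downward; lengths in m; the calibration is good to about 2 mm. A picture is of the moment at which its call begins: read the wrist's pose just before it. camera_params takes no time and is no camera call.
- robot.hand_in(): hands the job in, once; it reports no verdict.
The state is a dict: "time_s": time; "joint_pos": joint angles; "qd": joint speeds; "joint_torque": joint torques, N m; "position": TCP position; "tool_rot": TCP orientation; "force": force on the tool from outside, world axes, zero at the start; "torque": the same for the moment, N m; "gripper_width": opening from 0.0 (shut) to 1.0 (fully open).
Only numpy, scipy, OpenCV 4.12 (cv2) and the standard library are available. Lean on these libraries where they do the work, as an engineer would, in place of code of your own. Each camera call takes 0.05 s, during which the arm holds its last target. There are 200 camera calls.

TASK

The plate that holds the tins for filling rocks at one corner. With the fingertips, press down on its corner lugs one at a time until you find the one that gives, push the slotted shim on that corner's foot fully home under the lug, so that its tab sits flat against the lug, and then press that lug once more to prove it solid. Leave the other three shims, the tins and the things around as they are, lift nothing, and finish with the hand clear.

Things in the scene. Friction and masses are not known exactly. Their poses are not given: they have to be found in the camera images.
- plate: Loose aluminium nest plate that holds small tins for filling, 0.9 to 1.2 kg with the tins that stand on it. Main part 100 x 250 x 12 mm, with four square lugs, 38 mm wide along y, sticking 50 mm out of its long sides near the corners. It rests level on a 40 mm square riser under its middle; its underside is 30 mm and its flat top 42 mm above the table. Origin: middle of the underside; z up, x along its short side, y along its long side.
- lug_1 (a point): Press point of a corner: centre of the flat top of the plate's lug at its -x, +y corner (80 mm from the plate's middle in x, 105 mm in y), straight above its foot's origin. The lug spans 19 mm to either side along y and 20 mm outwards. Three lugs are solid; one hangs about 4 mm clear of its foot: pressed with about 3 to 4 N it dips 4 mm, the plate rocking on its riser, and it comes back up when let go. Moves with the plate.
- lug_2 (a point): Press point of a corner: centre of the flat top of the plate's lug at its -x, -y corner (80 mm from the plate's middle in x, 105 mm in y), straight above its foot's origin. The lug spans 19 mm to either side along y and 20 mm outwards. Three lugs are solid; one hangs about 4 mm clear of its foot: pressed with about 3 to 4 N it dips 4 mm, the plate rocking on its riser, and it comes back up when let go. Moves with the plate.
- lug_3 (a point): Press point of a corner: centre of the flat top of the plate's lug at its +x, -y corner (80 mm from the plate's middle in x, 105 mm in y), straight above its foot's origin. The lug spans 19 mm to either side along y and 20 mm outwards. Three lugs are solid; one hangs about 4 mm clear of its foot: pressed with about 3 to 4 N it dips 4 mm, the plate rocking on its riser, and it comes back up when let go. Moves with the plate.
- lug_4 (a point): Press point of a corner: centre of the flat top of the plate's lug at its +x, +y corner (80 mm from the plate's middle in x, 105 mm in y), straight above its foot's origin. The lug spans 19 mm to either side along y and 20 mm outwards. Three lugs are solid; one hangs about 4 mm clear of its foot: pressed with about 3 to 4 N it dips 4 mm, the plate rocking on its riser, and it comes back up when let go. Moves with the plate.
- foot_a: Dark grey steel levelling foot fixed to the table under one lug (which lug varies), 44 x 86 x 26 mm. Origin: on the table straight under the centre of the lug; y is the direction in which its shim slides in. It extends 64 mm from the origin along -y and 22 mm along +y. It stands lower than the lug by 4 mm; at three corners steel packing under the lug fills that gap, at the fourth it is missing.
- tab_a (a point): Middle of the outer face (the face on the -y side) of the upright tab of the slotted steel shim on foot_a, where it is pushed along +y. The tab is 34 mm wide, 4 mm thick, its top 41 mm above the table (1 mm below the lug's top); this point lies 36 mm above the table. The shim is 3.7 mm thick and lies on top of the foot (26 mm above the table), outside the lug; nothing stands behind the tab. The plate's long side is 30 mm from the tab's middle.
- shim_a (a joint): How far the shim of foot_a has been slid along the foot's +y, in m: 0 is fully out, 0.034 is home, with the shim under the lug and its tab up against the lug's side (a stop). All start 0 to 4 mm in. It slides stiffly (about 3 N) and stays where it is left. Only at the rocking corner can it go home; at a sound corner packing under the lug, hidden from above, stops it at 0.012.
- foot_b: Dark grey steel levelling foot fixed to the table under one lug (which lug varies), 44 x 86 x 26 mm. Origin: on the table straight under the centre of the lug; y is the direction in which its shim slides in. It extends 64 mm from the origin along -y and 22 mm along +y. It stands lower than the lug by 4 mm; at three corners steel packing under the lug fills that gap, at the fourth it is missing.
- tab_b (a point): Middle of the outer face (the face on the -y side) of the upright tab of the slotted steel shim on foot_b, where it is pushed along +y. The tab is 34 mm wide, 4 mm thick, its top 41 mm above the table (1 mm below the lug's top); this point lies 36 mm above the table. The shim is 3.7 mm thick and lies on top of the foot (26 mm above the table), outside the lug; nothing stands behind the tab. The plate's long side is 30 mm from the tab's middle.
- shim_b (a joint): How far the shim of foot_b has been slid along the foot's +y, in m: 0 is fully out, 0.034 is home, with the shim under the lug and its tab up against the lug's side (a stop). All start 0 to 4 mm in. It slides stiffly (about 3 N) and stays where it is left. Only at the rocking corner can it go home; at a sound corner packing under the lug, hidden from above, stops it at 0.012.
- foot_c: Dark grey steel levelling foot fixed to the table under one lug (which lug varies), 44 x 86 x 26 mm. Origin: on the table straight under the centre of the lug; y is the direction in which its shim slides in. It extends 64 mm from the origin along -y and 22 mm along +y. It stands lower than the lug by 4 mm; at three corners steel packing under the lug fills that gap, at the fourth it is missing.
- tab_c (a point): Middle of the outer face (the face on the -y side) of the upright tab of the slotted steel shim on foot_c, where it is pushed along +y. The tab is 34 mm wide, 4 mm thick, its top 41 mm above the table (1 mm below the lug's top); this point lies 36 mm above the table. The shim is 3.7 mm thick and lies on top of the foot (26 mm above the table), outside the lug; nothing stands behind the tab. The plate's long side is 30 mm from the tab's middle.
- shim_c (a joint): How far the shim of foot_c has been slid along the foot's +y, in m: 0 is fully out, 0.034 is home, with the shim under the lug and its tab up against the lug's side (a stop). All start 0 to 4 mm in. It slides stiffly (about 3 N) and stays where it is left. Only at the rocking corner can it go home; at a sound corner packing under the lug, hidden from above, stops it at 0.012.
- foot_d: Dark grey steel levelling foot fixed to the table under one lug (which lug varies), 44 x 86 x 26 mm. Origin: on the table straight under the centre of the lug; y is the direction in which its shim slides in. It extends 64 mm from the origin along -y and 22 mm along +y. It stands lower than the lug by 4 mm; at three corners steel packing under the lug fills that gap, at the fourth it is missing.
- tab_d (a point): Middle of the outer face (the face on the -y side) of the upright tab of the slotted steel shim on foot_d, where it is pushed along +y. The tab is 34 mm wide, 4 mm thick, its top 41 mm above the table (1 mm below the lug's top); this point lies 36 mm above the table. The shim is 3.7 mm thick and lies on top of the foot (26 mm above the table), outside the lug; nothing stands behind the tab. The plate's long side is 30 mm from the tab's middle.
- shim_d (a joint): How far the shim of foot_d has been slid along the foot's +y, in m: 0 is fully out, 0.034 is home, with the shim under the lug and its tab up against the lug's side (a stop). All start 0 to 4 mm in. It slides stiffly (about 3 N) and stays where it is left. Only at the rocking corner can it go home; at a sound corner packing under the lug, hidden from above, stops it at 0.012.
- tin_1: Small round black tin, 38 mm across, 22 mm tall, standing loose in a 6 mm deep pocket of the plate. Origin: centre of its underside. Leave alone.
- tin_2: Small round black tin, 38 mm across, 22 mm tall, standing loose in a 6 mm deep pocket of the plate. Origin: centre of its underside. Leave alone.
- tin_3: Small round black tin, 38 mm across, 22 mm tall, standing loose in a 6 mm deep pocket of the plate. Origin: centre of its underside. Leave alone.
- tin_4: Small round black tin, 38 mm across, 22 mm tall, standing loose in a 6 mm deep pocket of the plate. Origin: centre of its underside. Leave alone.
- candle: Black candle tin, 68 mm across, 55 mm tall, on the table beside the work. Origin: centre of its underside. Leave alone.
- carton: Small open cardboard box of tins, 130 x 100 x 35 mm, on the table. Origin: centre of its underside. Leave alone.
- heat_gun: Teal heat gun lying on its side beside the plate, about 230 mm long, 62 mm tall. Origin: on the table under its barrel. Leave alone.

How it is judged:
By the outcome, as a careful person would: the job done as asked, in the order asked, and still so for the second after the job is handed in, with the robot touching nothing.
It also fails if it takes over 64 s, if anything falls off the work surface, if the arm or the gripper's body presses on something with over 40 N, if the wrist force passes 120 N, or if a joint passes its speed limit or range.

## Working session

There is one attempt and no reset: what is moved stays moved. The work goes in short steps, Python scripts to look and compute and a shell command to move; the robot and the scene stay as the last step left them, time stands still between calls to the robot, and variables do not carry over. Pictures are saved under pics/ and viewed, about 8 in all and at most 12, crops included, and the job is handed in when it is done.

```bash
mkdir -p pics; cat > h.py <<'E'
import numpy as np, cv2
from station import robot
from scipy.spatial.transform import Rotation as R
def world(name,depth,uv,st=None,z=None):
    p=robot.camera_params(name);K=np.array(p["camera_matrix"])
    if "extrinsics" in p: T=np.array(p["extrinsics"])
    else:
        W=np.eye(4);W[:3,:3]=R.from_euler('xyz',st["tool_rot"]).as_matrix();W[:3,3]=st["position"];T=W@np.array(p["hand_eye"])
    out=[]
    for u,v in uv:
        ray=np.linalg.inv(K)@[u,v,1]
        if z is None: d=depth[int(v),int(u)]
        else: d=(z-T[2,3])/(T[:3,:3]@ray)[2]
        out.append((T@np.r_[ray*d,1])[:3])
    return np.array(out)
E
python3 - <<'E'
from h import *
s=robot.get_state();print(s)
for n in("top","scene"):
    im,d=robot.grab_frame(n);np.save(n+".npy",d);cv2.imwrite(f"pics/{n}0.png",im[...,::-1]);print(robot.camera_params(n))
E
```

```text
{'time_s': 0.0, 'joint_pos': array([ 1.04829439,  0.60015274, -0.00256736,  1.60008777,  0.0017599 ,
        0.94288839, -0.07979738]), 'qd': array([ 0.00203731,  0.00101152, -0.00040281, -0.00160581,  0.00130698,
        0.00164638,  0.00059416]), 'joint_torque': array([ 7.77532950e-04, -7.65081310e+01,  1.49759587e+00, -2.52356547e+01,
       -5.23726386e-02,  1.68233633e-02,  1.46827506e-04]), 'position': array([ 0.31242728, -0.65374029,  0.23475467]), 'tool_rot': array([-1.57232757e+00, -9.50208319e-05, -2.69573324e+00]), 'force': array([ 1.16200774, -0.40290607, -0.21660605]), 'torque': array([ 0.04578349,  0.02421645, -0.07395149]), 'gripper_width': 0.9984484197003922}
{'camera_matrix': array([[485.84194635,   0.        , 320.91184125],
       [  0.        , 485.84194635, 203.99153144],
       [  0.        ,   0.        ,   1.        ]]), 'extrinsics': array([[ 0.01193937, -0.98417478,  0.17679777,  0.3577253 ],
       [-0.99984749, -0.00949665,  0.01465622, -0.04167155],
       [-0.0127453 , -0.17694579, -0.98413807,  1.22176474],
       [ 0.        ,  0.        ,  0.        ,  1.        ]])}
{'camera_matrix': array([[366.35168983,   0.        , 315.36736752],
       [  0.        , 366.35168983, 198.66624834],
       [  0.        ,   0.        ,   1.        ]]), 'extrinsics': array([[-0.0023914 ,  0.57622599, -0.81728691,  1.28002615],
       [ 0.99981127, -0.01437953, -0.01306372, -0.00810561],
       [-0.01927986, -0.8171639 , -0.57608285,  0.54350842],
       [ 0.        ,  0.        ,  0.        ,  1.        ]])}
```

View pics/top0.png

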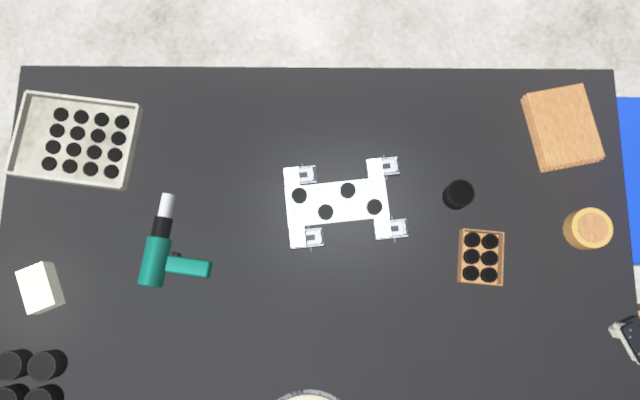

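The overview shows the plate around (337,203), with lugs at about (292,172), (297,238), (376,164) and (383,231). All the shim tabs are on the image right (world -y). I'll enlarge it.

```bash
python3 - <<'E'
import cv2
im=cv2.imread("pics/top0.png")[145:260,270:420]
im=(255*(im/255.)**1.6).astype('uint8')
cv2.imwrite("pics/crop.png",cv2.resize(im,None,fx=5.2,fy=5.2,interpolation=cv2.INTER_CUBIC))
E
```

```text
(no output)
```

View pics/crop.png

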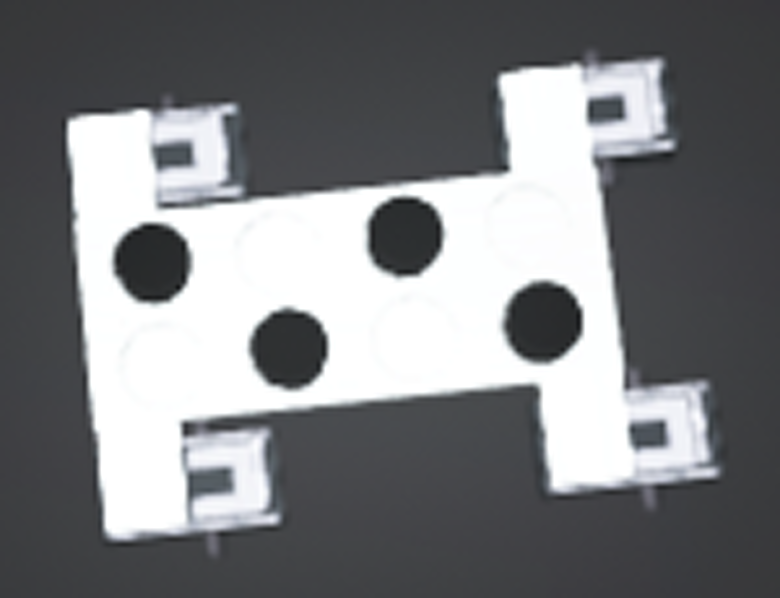

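The crop shows the plate's outer lug corners at about (68,118), (108,542), (583,66) and (632,484). Tabs are at the right end of each U-shaped shim, and four tins stand on the plate.

```bash
python3 - <<'E'
from h import *
d=np.load("top.npy")
c=np.array([[68,118],[108,542],[632,484],[583,66]])/5.2-0.4+[270,145]
w=world("top",d,c,z=.042);print(w.round(4));print([np.linalg.norm(w[i]-w[i-1]).round(4) for i in range(4)])
ctr=w.mean(0);print(ctr)
ey=(w[0]+w[1]-w[2]-w[3]);ey/=np.linalg.norm(ey);ex=np.array([ey[1],-ey[0],0]);print("yaw",np.degrees(np.arctan2(ey[1],ey[0]))-90)
for a in(-1,1):
  for b in(1,-1):
    l=ctr+a*.08*ex+b*.105*ey; print(a,b,"lug",l.round(4),"tab0",(l-(.019+.034+.004)*ey).round(4))
# measured depth at lugs, tab edges
print(world("top",d,(np.array([[110,160],[145,480],[550,110],[590,450],[240,150],[275,475],[665,105],[715,430]])/5.2-.4+[270,145])).round(4))
E
```

```text
[[ 0.6621  0.0728  0.042 ]
 [ 0.4583  0.0488  0.042 ]
 [ 0.4881 -0.1959  0.042 ]
 [ 0.6901 -0.1751  0.042 ]]
[np.float64(0.2494), np.float64(0.2052), np.float64(0.2465), np.float64(0.2031)]
[ 0.57463255 -0.06237711  0.042     ]
yaw 6.685315663327756
-1 1 lug [0.483  0.0326 0.042 ] tab0 [ 0.4896 -0.024   0.042 ]
-1 -1 lug [ 0.5074 -0.176   0.042 ] tab0 [ 0.514  -0.2326  0.042 ]
1 1 lug [0.6419 0.0512 0.042 ] tab0 [ 0.6485 -0.0054  0.042 ]
1 -1 lug [ 0.6663 -0.1573  0.042 ] tab0 [ 0.6729 -0.214   0.042 ]
[[ 0.6418  0.0521  0.0409]
 [ 0.4874  0.032   0.0429]
 [ 0.6672 -0.1587  0.0454]
 [ 0.504  -0.1766  0.0407]
 [ 0.6501 -0.01    0.0292]
 [ 0.4924 -0.0287  0.0259]
 [ 0.6761 -0.2171  0.0227]
 [ 0.5162 -0.238   0.0249]]
```

Measured sizes match (0.25 x 0.20), and the heights are near 42 mm. I'll go above the near-right lug with the fingers shut and the jaw axis along the slide direction.

```bash
python3 -m crank '[[[0.04,0.1,-0.01],[0,0,-0.1],-1],[[0.195,0.478,-0.06],[0,0,-0.33],-1],[[0.195,0.478,-0.06],[0,0,-0.33],-1],[[0.195,0.478,-0.06],[0,0,-0.33],-1],[[0.195,0.478,-0.06],[0,0,-0.33],-1],[[0.195,0.478,-0.06],[0,0,-0.33],-1],[[0.195,0.478,-0.06],[0,0,-0.33],-1],[[0.195,0.478,-0.06],[0,0,-0.33],-1],[[0.195,0.478,-0.06],[0,0,-0.33],-1],[[0.195,0.478,-0.06],[0,0,-0.33],-1],[[0.195,0.478,-0.06],[0,0,-0.33],-1],[[0.195,0.478,-0.06],[0,0,-0.33],-1],[[0.195,0.478,-0.06],[0,0,-0.33],-1],[[0.195,0.478,-0.06],[0,0,-0.33],-1],[[0.195,0.478,-0.1],[0,0,-0.33],-1],[[0.195,0.478,-0.13],[0,0,-0.33],-1],[[0.195,0.478,-0.13],[0,0,-0.33],-1],[[0.195,0.478,-0.13],[0,0,-0.33],-1]]' 20
python3 - <<'E'
from h import *
s=robot.get_state();print(s["time_s"],s["position"],s["tool_rot"],s["force"],s["joint_pos"],s["gripper_width"])
im,d=robot.grab_frame("wrist");np.save("w.npy",d);cv2.imwrite("pics/w0.png",im[...,::-1])
E
```

```text
time_s: 1.6
position: [0.5062, -0.1763, 0.104]
tool_rot: [-1.573, -0.004, -3.027]
force: [0.2, 0.0, 0.8]
gripper_width: 0.011
1.6 [ 0.50620772 -0.17631823  0.10404795] [-1.57314186 -0.00369841 -3.02665457] [0.18457579 0.03263416 0.79895347] [ 0.18923753  0.5718405   0.05838503  2.14199711 -0.0773709   0.43395651
 -1.14715103] 0.010534983835369502
```

View pics/w0.png

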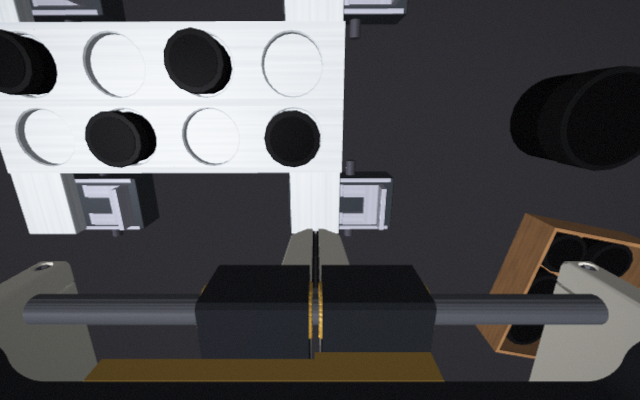

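The wrist view shows the near-right lug at (291–343, 172–233) with fingertips just beside it. The near-left lug is at (20–85, 175–233), the right-near tab near (383,205), and the plate's right edge at x≈344.

```bash
python3 - <<'E'
from h import *
s=dict(position=[0.50620772,-0.17631823,0.10404795],tool_rot=[-1.57314186,-0.00369841,-3.02665457])
d=np.load("w.npy")
print("corners plate/lug z.042", world("wrist",d,[(291,172),(345,172),(344,22),(340,233),(293,233),(75,233),(27,233)],s,z=.042).round(4))
print("tab depth pts", world("wrist",d,[(383,205),(385,205),(381,205),(120,205)],s).round(4))
print("lug depth", world("wrist",d,[(316,200),(50,205)],s).round(4))
E
```

```text
corners plate/lug z.042 [[ 0.5406 -0.1537  0.042 ]
 [ 0.5453 -0.1939  0.042 ]
 [ 0.6432 -0.179   0.042 ]
 [ 0.4956 -0.197   0.042 ]
 [ 0.4913 -0.1598  0.042 ]
 [ 0.4713  0.0135  0.042 ]
 [ 0.4668  0.0518  0.042 ]]
tab depth pts [[ 0.5226 -0.227   0.0412]
 [ 0.523  -0.2283  0.0421]
 [ 0.5226 -0.2254  0.0417]
 [ 0.4989 -0.0234  0.0407]]
lug depth [[ 0.5209 -0.1748  0.0418]
 [ 0.493   0.0301  0.0417]]
```

The two cameras agree to about 5 mm, with a shared centre of (0.577,-0.062). I'll press the near-right lug gently in steps.

```bash
python3 -m crank '[[[0.004,0,-0.03],[0,0,0],-1],[[0.004,0,-0.04],[0,0,0],-1],[[0.004,0,-0.044],[0,0,0],-1],[[0.004,0,-0.046],[0,0,0],-1],[[0.004,0,-0.047],[0,0,0],-1],[[0.004,0,-0.047],[0,0,0],-1]]'
```

```text
time_s: 2.15
position: [0.5112, -0.1769, 0.0595]
tool_rot: [-1.572, -0.001, -3.027]
force: [0.1, -1.1, 0.4]
gripper_width: 0.006
```

```bash
python3 -m crank '[[[0,0,-0.002],[0,0,0],-1],[[0,0,-0.003],[0,0,0],-1],[[0,0,-0.003],[0,0,0],-1]]';python3 -m crank '[[[0,0,-0.002],[0,0,0],-1],[[0,0,-0.003],[0,0,0],-1],[[0,0,-0.003],[0,0,0],-1]]'
```

```text
time_s: 2.4
position: [0.5114, -0.1769, 0.0592]
tool_rot: [-1.572, 0.001, -3.027]
force: [-5.5, 2.3, 25.3]
gripper_width: 0.003
time_s: 2.65
position: [0.5113, -0.1769, 0.0592]
tool_rot: [-1.571, 0.003, -3.028]
force: [-6.7, 2.4, 30.1]
gripper_width: 0.003
```

Near-right is solid (25–30 N, no dip). Next is near-left.

```bash
python3 -m crank '[[[0,0,0.03],[0,0,0],-1],[[-0.003,0.02,0.045],[0,0,0],-1],[[-0.026,0.21,0.045],[0,0,0],-1],[[-0.026,0.21,0.045],[0,0,0],-1],[[-0.026,0.21,0.045],[0,0,0],-1],[[-0.026,0.21,0.045],[0,0,0],-1],[[-0.026,0.21,0.045],[0,0,0],-1],[[-0.026,0.21,0.045],[0,0,0],-1],[[-0.026,0.21,0.02],[0,0,0],-1],[[-0.026,0.21,0.007],[0,0,0],-1],[[-0.026,0.21,0.003],[0,0,0],-1],[[-0.026,0.21,0.001],[0,0,0],-1],[[-0.026,0.21,0],[0,0,0],-1],[[-0.026,0.21,-0.001],[0,0,0],-1],[[-0.026,0.21,-0.001],[0,0,0],-1]]'; python3 -m crank '[[[0,0,-0.002],[0,0,0],-1],[[0,0,-0.002],[0,0,0],-1]]'
```

```text
time_s: 3.9
position: [0.4856, 0.0325, 0.0593]
tool_rot: [-1.571, 0.004, -3.029]
force: [-1.3, -0.4, 4.1]
gripper_width: 0.007
time_s: 4.07
position: [0.4857, 0.0325, 0.0593]
tool_rot: [-1.572, 0.005, -3.029]
force: [-3.3, 1.7, 20.1]
gripper_width: 0.001
```

Near-left is solid. Next is far-left.

```bash
python3 -m crank '[[[0,0,0.035],[0,0,0],-1],[[0.002,0,0.055],[0,0,0],-1],[[0.159,0.0185,0.055],[0,0,0],-1],[[0.159,0.0185,0.055],[0,0,0],-1],[[0.159,0.0185,0.055],[0,0,0],-1],[[0.159,0.0185,0.055],[0,0,0],-1],[[0.159,0.0185,0.055],[0,0,0],-1],[[0.159,0.0185,0.055],[0,0,0],-1],[[0.159,0.0185,0.02],[0,0,0],-1],[[0.159,0.0185,0.007],[0,0,0],-1],[[0.159,0.0185,0.003],[0,0,0],-1],[[0.159,0.0185,0.001],[0,0,0],-1],[[0.159,0.0185,0],[0,0,0],-1],[[0.159,0.0185,-0.001],[0,0,0],-1],[[0.159,0.0185,-0.001],[0,0,0],-1]]'; python3 -m crank '[[[0,0,-0.002],[0,0,0],-1],[[0,0,-0.002],[0,0,0],-1]]'
```

```text
time_s: 5.32
position: [0.6449, 0.0509, 0.0595]
tool_rot: [-1.572, 0.006, -3.029]
force: [-1.5, 0.0, 1.1]
gripper_width: 0.008
time_s: 5.48
position: [0.6449, 0.0509, 0.0594]
tool_rot: [-1.572, 0.007, -3.029]
force: [-4.1, -0.5, 11.5]
gripper_width: 0.002
```

Far-left is solid, which leaves far-right. I'll press it in gentle steps to confirm it gives.

```bash
python3 -m crank '[[[0,0,0.035],[0,0,0],-1],[[0.002,0,0.05],[0,0,0],-1],[[0.024,-0.208,0.05],[0,0,0],-1],[[0.024,-0.208,0.05],[0,0,0],-1],[[0.024,-0.208,0.05],[0,0,0],-1],[[0.024,-0.208,0.05],[0,0,0],-1],[[0.024,-0.208,0.05],[0,0,0],-1],[[0.024,-0.208,0.05],[0,0,0],-1],[[0.024,-0.208,0.02],[0,0,0],-1],[[0.024,-0.208,0.007],[0,0,0],-1],[[0.024,-0.208,0.003],[0,0,0],-1],[[0.024,-0.208,0.001],[0,0,0],-1],[[0.024,-0.208,0],[0,0,0],-1],[[0.024,-0.208,-0.001],[0,0,0],-1],[[0.024,-0.208,-0.001],[0,0,0],-1]]'; python3 -m crank '[[[0,0,-0.0015],[0,0,0],-1],[[0,0,-0.002],[0,0,0],-1],[[0,0,-0.002],[0,0,0],-1]]';python3 -m crank '[[[0,0,-0.0015],[0,0,0],-1],[[0,0,-0.002],[0,0,0],-1],[[0,0,-0.002],[0,0,0],-1]]'
```

```text
time_s: 6.73
position: [0.6693, -0.1564, 0.0592]
tool_rot: [-1.572, 0.008, -3.028]
force: [-0.5, 1.2, 1.8]
gripper_width: 0.002
time_s: 6.98
position: [0.6697, -0.1564, 0.0577]
tool_rot: [-1.572, 0.009, -3.028]
force: [-0.0, 0.2, 2.1]
gripper_width: 0.007
time_s: 7.23
position: [0.6699, -0.1565, 0.0563]
tool_rot: [-1.572, 0.01, -3.028]
force: [-2.2, 1.2, 6.9]
gripper_width: 0.009
```

```bash
python3 -m crank '[[[0,0,-0.0015],[0,0,0],-1],[[0,0,-0.002],[0,0,0],-1],[[0,0,-0.002],[0,0,0],-1]]'; python3 -m crank '[[[0,0,0.01],[0,0,0],-1],[[0,0,0.03],[0,0,0],-1],[[0.007,-0.06,0.06],[0,0,0],-1],[[0.012,-0.11,0.07],[0,0,0],-1],[[0.012,-0.11,0.07],[0,0,0],-1],[[0.012,-0.11,0.07],[0,0,0],-1]]'
python3 - <<'E'
from h import *
s=robot.get_state();print(s["position"],s["tool_rot"])
im,d=robot.grab_frame("wrist");np.save("w1.npy",d);cv2.imwrite("pics/w1.png",im[...,::-1])
E
```

```text
time_s: 7.48
position: [0.6699, -0.1565, 0.056]
tool_rot: [-1.572, 0.01, -3.029]
force: [-6.0, 1.5, 19.2]
gripper_width: 0.006
time_s: 7.98
position: [0.6819, -0.277, 0.129]
tool_rot: [-1.565, 0.013, -3.037]
force: [-0.4, -1.4, 0.2]
gripper_width: 0.007
[ 0.68192593 -0.27698424  0.12900935] [-1.56461783  0.01342939 -3.03722348]
```

View pics/w1.png

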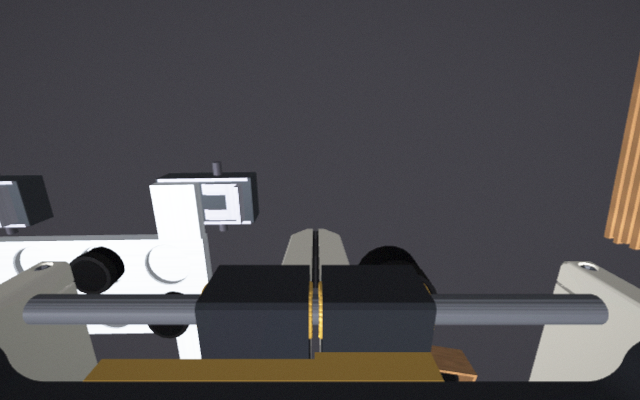

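The wrist view shows the far-right foot, with its tab at about (238,202) and its lug at (155–203, 185–235). The candle is close to the fingers at (390,265), so I'll check that clearance.

```bash
python3 - <<'E'
from h import *
s=dict(position=[0.68192593,-0.27698424,0.12900935],tool_rot=[-1.56461783,0.01342939,-3.03722348])
d=np.load("w1.npy")
print("tab",world("wrist",d,[(234,202),(236,202),(238,202),(240,202),(242,202),(239,190),(239,215)],s).round(4))
print("foot/lug",world("wrist",d,[(215,187),(180,205)],s).round(4))
print("candle wrist",world("wrist",d,[(390,252),(415,265)],s).round(4))
t=np.load("top.npy");print("candle top",world("top",t,[(444,193),(474,193),(460,181),(460,206)],z=.055).round(4))
E
```

```text
tab [[ 0.6773 -0.204   0.0304]
 [ 0.6811 -0.2085  0.0412]
 [ 0.6809 -0.2099  0.04  ]
 [ 0.6806 -0.2113  0.0385]
 [ 0.6782 -0.2113  0.0308]
 [ 0.6911 -0.2098  0.0375]
 [ 0.6691 -0.2112  0.0403]]
foot/lug [[ 0.6896 -0.1868  0.0304]
 [ 0.6735 -0.1604  0.0413]]
candle wrist [[ 0.6363 -0.3576  0.0179]
 [ 0.6346 -0.3767  0.0374]]
candle top [[ 0.5975 -0.3246  0.055 ]
 [ 0.5982 -0.3976  0.055 ]
 [ 0.6279 -0.3647  0.055 ]
 [ 0.5656 -0.3623  0.055 ]]
```

The tab's outer face is at about (0.679,-0.212) and the candle is well clear. I'll descend behind the tab.

```bash
python3 -m crank '[[[0.001,0.02,-0.03],[0,0,0],-1],[[0.001,0.024,-0.06],[0,0,0],-1],[[0.001,0.024,-0.078],[0,0,0],-1],[[0.001,0.024,-0.081],[0,0,0],-1],[[0.001,0.024,-0.081],[0,0,0],-1]]'; python3 -m crank '[[[-0.001,0.006,0],[0,0,0],-1],[[-0.002,0.012,0],[0,0,0],-1],[[-0.002,0.018,0],[0,0,0],-1],[[-0.002,0.018,0],[0,0,0],-1]]'
```

```text
time_s: 8.45
position: [0.6819, -0.2474, 0.0451]
tool_rot: [-1.57, 0.01, -3.034]
force: [-0.4, -0.9, 0.1]
gripper_width: 0.008
time_s: 8.78
position: [0.6807, -0.227, 0.0463]
tool_rot: [-1.57, 0.011, -3.032]
force: [-0.4, 0.1, -0.8]
gripper_width: 0.003
```

```bash
python3 -m crank '[[[-0.001,0.004,0.002],[0,0,0],-1],[[-0.001,0.008,0.002],[0,0,0],-1],[[-0.0015,0.012,0.002],[0,0,0],-1],[[-0.0015,0.012,0.002],[0,0,0],-1]]'; python3 -m crank '[[[-0.0005,0.004,0],[0,0,0],-1],[[-0.001,0.008,0],[0,0,0],-1],[[-0.0015,0.012,0],[0,0,0],-1],[[-0.0015,0.012,0],[0,0,0],-1]]'
```

```text
time_s: 9.12
position: [0.6794, -0.2146, 0.0492]
tool_rot: [-1.57, 0.012, -3.032]
force: [-1.7, -1.4, 6.2]
gripper_width: 0.005
time_s: 9.45
position: [0.6779, -0.2013, 0.0495]
tool_rot: [-1.571, 0.012, -3.031]
force: [-1.7, -2.2, 5.7]
gripper_width: 0.006
```

There's an unexpected upward force of 6 N, so I'll look before going on.

```bash
python3 - <<'E'
from h import *
s=robot.get_state();print(s["position"],s["tool_rot"],s["force"],s["torque"])
im,d=robot.grab_frame("wrist");np.save("w2.npy",d);a=im[120:320,180:440]
b=robot.grab_frame("scene")[0];cv2.imwrite("pics/sc_full.png",b[...,::-1])
p=robot.camera_params("scene");T=np.linalg.inv(p["extrinsics"]);q=np.array(p["camera_matrix"])@(T@[.678,-.2,.04,1])[:3];u,v=(q[:2]/q[2]).astype(int);print(u,v)
b=b[v-45:v+35,u-60:u+60]
A=cv2.resize(a,(390,300),interpolation=3);B=cv2.resize(b,(400,267),interpolation=3)
o=np.zeros((300,790,3),'uint8');o[:,:390]=A;o[:267,390:]=B
cv2.imwrite("pics/w2.png",o[...,::-1])
E
```

```text
[ 0.67790304 -0.20129138  0.0494912 ] [-1.57055075  0.01191656 -3.03103912] [-1.70885494 -2.22078262  5.68338817] [-1.08538636e-01  3.35353491e-01 -1.99506032e-04]
230 230
```

View pics/w2.png

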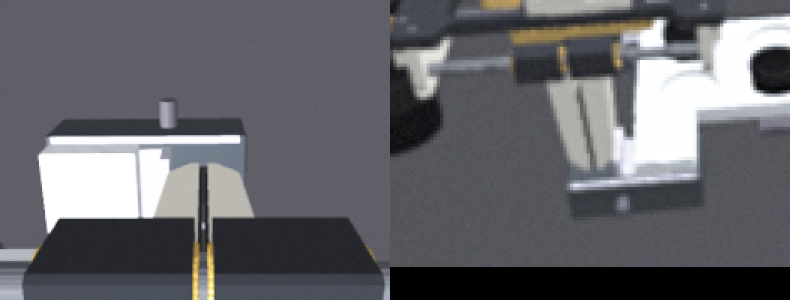

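The fingertips are behind the tab and low on it, and the shim is moving toward the lug. I'll continue slightly higher, with feedback.

```bash
python3 -m crank '[[[-0.0003,0.003,0.001],[0,0,0],-1],[[-0.0006,0.005,0.001],[0,0,0],-1],[[-0.0006,0.005,0.001],[0,0,0],-1]]'; python3 -m crank '[[[-0.0003,0.003,0],[0,0,0],-1],[[-0.0005,0.004,0],[0,0,0],-1],[[-0.0005,0.004,0],[0,0,0],-1]]'
```

```text
time_s: 9.8
position: [0.6774, -0.1956, 0.0503]
tool_rot: [-1.571, 0.012, -3.03]
force: [-0.9, -0.7, 1.8]
gripper_width: 0.007
time_s: 10.05
position: [0.6769, -0.1922, 0.0504]
tool_rot: [-1.57, 0.012, -3.031]
force: [-0.0, -4.7, 1.9]
gripper_width: 0.005
```

```bash
python3 -m crank '[[[-0.0002,0.002,0],[0,0,0],-1],[[-0.0004,0.003,0],[0,0,0],-1],[[-0.0004,0.003,0],[0,0,0],-1]]'; python3 -m crank '[[[-0.0002,0.002,0],[0,0,0],-1],[[-0.0004,0.003,0],[0,0,0],-1],[[-0.0004,0.003,0],[0,0,0],-1]]'
python3 - <<'E'
from h import *
b=robot.grab_frame("scene")[0][180:270,165:300]
cv2.imwrite("pics/s3.png",cv2.resize(b,(780,520),interpolation=3)[...,::-1])
E
```

```text
time_s: 10.3
position: [0.6769, -0.1917, 0.0507]
tool_rot: [-1.567, 0.013, -3.032]
force: [0.6, -7.8, 1.8]
gripper_width: 0.005
time_s: 10.55
position: [0.6768, -0.1913, 0.051]
tool_rot: [-1.564, 0.015, -3.034]
force: [0.6, -9.2, 2.5]
gripper_width: 0.004
```

View pics/s3.png

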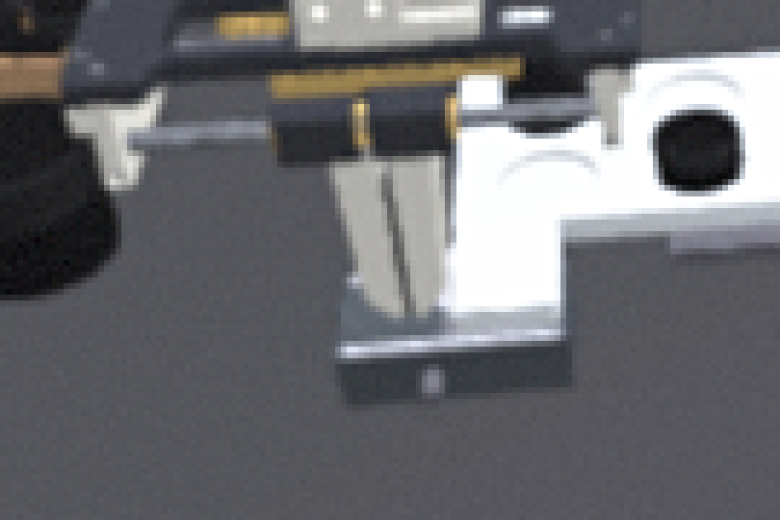

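The motion stopped at y≈-0.191 with force rising to 9 N, and the tab appears to be against the lug. I'll back off and check from above.

```bash
python3 -m crank '[[[0.001,-0.012,0],[0,0,0],-1],[[0.002,-0.02,0.01],[0,0,0],-1],[[0.003,-0.03,0.04],[0,0,0],-1],[[0.005,-0.07,0.08],[0,0,0],-1],[[0.005,-0.085,0.08],[0,0,0],-1],[[0.005,-0.085,0.08],[0,0,0],-1],[[0.005,-0.085,0.08],[0,0,0],-1]]'
python3 - <<'E'
from h import *
s=robot.get_state();print(s["position"],s["tool_rot"])
im,d=robot.grab_frame("wrist");np.save("w4.npy",d);np.save("s4.npy",np.r_[s["position"],s["tool_rot"]])
b=im[150:270,110:290];b=(255*(b/255.)**1.5).astype('uint8')
cv2.imwrite("pics/w4.png",cv2.resize(b,(780,520),interpolation=3)[...,::-1])
E
```

```text
time_s: 11.18
position: [0.6815, -0.2788, 0.1325]
tool_rot: [-1.563, 0.016, -3.037]
force: [-1.0, 1.0, -0.3]
gripper_width: 0.009
[ 0.68154345 -0.27875833  0.13249228] [-1.562935    0.01601758 -3.03711837]
```

View pics/w4.png

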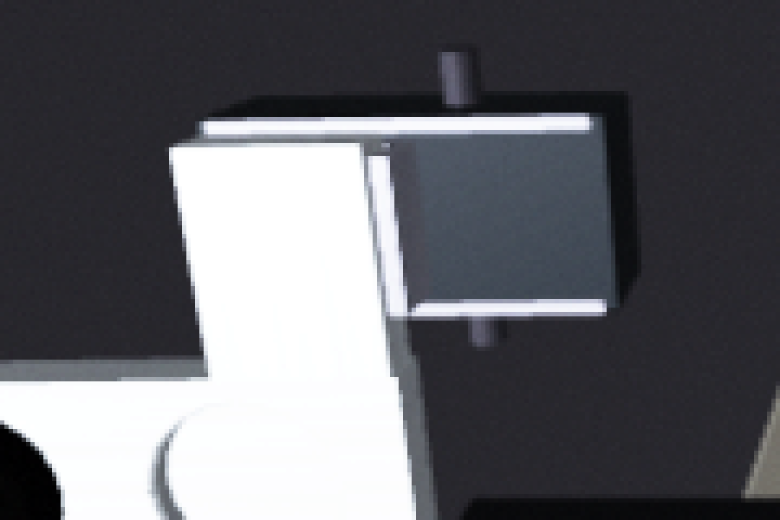

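The tab is parallel to the lug with a hairline dark strip between them. I'll measure the gap and check whether the plate shifted.

```bash
python3 - <<'E'
from h import *
v=np.load("s4.npy");s4=dict(position=v[:3],tool_rot=v[3:]);s1=dict(position=[0.68192593,-0.27698424,0.12900935],tool_rot=[-1.56461783,0.01342939,-3.03722348])
w1=cv2.imread("pics/w1.png",0)
im=robot.grab_frame("wrist")[0];w4=cv2.cvtColor(im,cv2.COLOR_RGB2GRAY)
for n,w,s in(("w1",w1,s1),("w4",w4,s4)):
  for r in(195,205,215):
    row=w[r].astype(float)
    print(n,r,row[188:206].astype(int))
    e=[];
    i=np.argmax(row[130:190]>130)+130; i-= (row[i]-130)/(row[i]-row[i-1]); e.append(i)
    print("left edge",round(i,2),world("wrist",None,[(i,r)],s,z=.042)[0].round(4))
r=205
print(world("wrist",None,[(190,r),(200,r)],s4,z=.041).round(4))
E
```

```text
w1 195 [254 255 255 254 254 254 252 178 126 129 132 133 126 111 122 138 139 146]
left edge 150.01 [ 0.6802 -0.1355  0.042 ]
w1 205 [254 254 254 254 254 254 254 252 210 131 129 131 133 127 113 109 108 107]
left edge 151.84 [ 0.6713 -0.1366  0.042 ]
w1 215 [254 254 254 254 254 254 254 254 253 240 156 130 132 134 127 111 142 220]
left edge 153.51 [ 0.6622 -0.1376  0.042 ]
w4 195 [255 255 255 255 255 255 255 255 252 179 229 252 251 252 241 121 113 111]
left edge 152.3 [ 0.6792 -0.1376  0.042 ]
w4 205 [255 255 255 255 255 255 255 255 255 254 201 204 248 250 250 239 159 114]
left edge 153.84 [ 0.6701 -0.1385  0.042 ]
w4 215 [255 255 255 255 255 255 255 255 255 255 254 227 175 235 250 248 244 208]
left edge 155.58 [ 0.6609 -0.1395  0.042 ]
[[ 0.6729 -0.1694  0.041 ]
 [ 0.6738 -0.1781  0.041 ]]
```

The gap is under about 0.5 mm and the plate has not been pushed along, so the shim is home. Now the proof press on that lug.

```bash
python3 -m crank '[[[-0.004,0.04,0],[0,0,0],-1],[[-0.012,0.122,-0.02],[0,0,0],-1],[[-0.012,0.122,-0.02],[0,0,0],-1],[[-0.012,0.122,-0.02],[0,0,0],-1],[[-0.012,0.122,-0.05],[0,0,0],-1],[[-0.012,0.122,-0.065],[0,0,0],-1],[[-0.012,0.122,-0.07],[0,0,0],-1],[[-0.012,0.122,-0.072],[0,0,0],-1],[[-0.012,0.122,-0.074],[0,0,0],-1],[[-0.012,0.122,-0.074],[0,0,0],-1]]'; python3 -m crank '[[[0,0,-0.001],[0,0,0],-1],[[0,0,-0.002],[0,0,0],-1],[[0,0,-0.002],[0,0,0],-1]]'; python3 -m crank '[[[0,0,-0.001],[0,0,0],-1],[[0,0,-0.002],[0,0,0],-1],[[0,0,-0.002],[0,0,0],-1]]'
```

```text
time_s: 12.12
position: [0.6679, -0.1503, 0.0589]
tool_rot: [-1.569, 0.011, -3.032]
force: [-10.7, 6.4, 27.3]
gripper_width: 0.006
time_s: 12.37
position: [0.6679, -0.149, 0.059]
tool_rot: [-1.571, 0.011, -3.03]
force: [-6.4, 1.8, 20.4]
gripper_width: 0.008
time_s: 12.62
position: [0.668, -0.1484, 0.059]
tool_rot: [-1.571, 0.011, -3.03]
force: [-4.4, 0.5, 18.2]
gripper_width: 0.007
```

It's solid: 20 N with no dip at z=0.059, where it gave 3+ mm before. I'll lift clear and take a last look.

```bash
python3 -m crank '[[[0,0,0.02],[0,0,0],-1],[[0,0,0.06],[0,0,0],-1],[[0,-0.03,0.1],[0,0,0],-1],[[0.005,-0.13,0.12],[0,0,0],-1],[[0.005,-0.13,0.12],[0,0,0],-1],[[0,-0.25,0.18],[0,0,0],-1],[[0,-0.25,0.18],[0,0,0],-1],[[0,-0.25,0.18],[0,0,0],-1],[[0,-0.25,0.18],[0,0,0],-1],[[0,-0.25,0.18],[0,0,0],-1],[[0,-0.25,0.18],[0,0,0],-1]]'
python3 - <<'E'
from h import *
im,d=robot.grab_frame("top")
b=im[145:260,270:420];b=(255*(b/255.)**1.6).astype('uint8')
cv2.imwrite("pics/end.png",cv2.resize(b,None,fx=5.2,fy=5.2,interpolation=2)[...,::-1])
o=cv2.imread("pics/top0.png",0);g=cv2.cvtColor(im,cv2.COLOR_RGB2GRAY)
D=cv2.absdiff(o,g)[150:255,280:415]>50;ys,xs=np.nonzero(D);print(len(xs),sorted(zip(xs+280,ys+150))[:60])
E
```

```text
time_s: 13.53
position: [0.6673, -0.4005, 0.2395]
tool_rot: [-1.57, 0.012, -3.032]
force: [1.1, -0.0, -0.4]
gripper_width: 0.006
175 [(np.int64(340), np.int64(189)), (np.int64(340), np.int64(190)), (np.int64(344), np.int64(197)), (np.int64(345), np.int64(197)), (np.int64(352), np.int64(196)), (np.int64(368), np.int64(211)), (np.int64(368), np.int64(212)), (np.int64(383), np.int64(164)), (np.int64(383), np.int64(165)), (np.int64(383), np.int64(166)), (np.int64(383), np.int64(167)), (np.int64(383), np.int64(168)), (np.int64(384), np.int64(159)), (np.int64(384), np.int64(160)), (np.int64(384), np.int64(161)), (np.int64(384), np.int64(162)), (np.int64(384), np.int64(163)), (np.int64(384), np.int64(164)), (np.int64(384), np.int64(165)), (np.int64(384), np.int64(166)), (np.int64(384), np.int64(167)), (np.int64(384), np.int64(172)), (np.int64(385), np.int64(159)), (np.int64(385), np.int64(160)), (np.int64(385), np.int64(161)), (np.int64(385), np.int64(162)), (np.int64(385), np.int64(163)), (np.int64(385), np.int64(169)), (np.int64(385), np.int64(170)), (np.int64(385), np.int64(171)), (np.in
[... 253 characters left out ...]
.int64(386), np.int64(170)), (np.int64(386), np.int64(171)), (np.int64(386), np.int64(172)), (np.int64(387), np.int64(159)), (np.int64(387), np.int64(160)), (np.int64(387), np.int64(161)), (np.int64(387), np.int64(162)), (np.int64(387), np.int64(163)), (np.int64(387), np.int64(168)), (np.int64(387), np.int64(169)), (np.int64(387), np.int64(170)), (np.int64(387), np.int64(171)), (np.int64(387), np.int64(172)), (np.int64(388), np.int64(159)), (np.int64(388), np.int64(160)), (np.int64(388), np.int64(161)), (np.int64(388), np.int64(162)), (np.int64(388), np.int64(163)), (np.int64(388), np.int64(168)), (np.int64(388), np.int64(169)), (np.int64(388), np.int64(170)), (np.int64(388), np.int64(171))]
```

View pics/end.png

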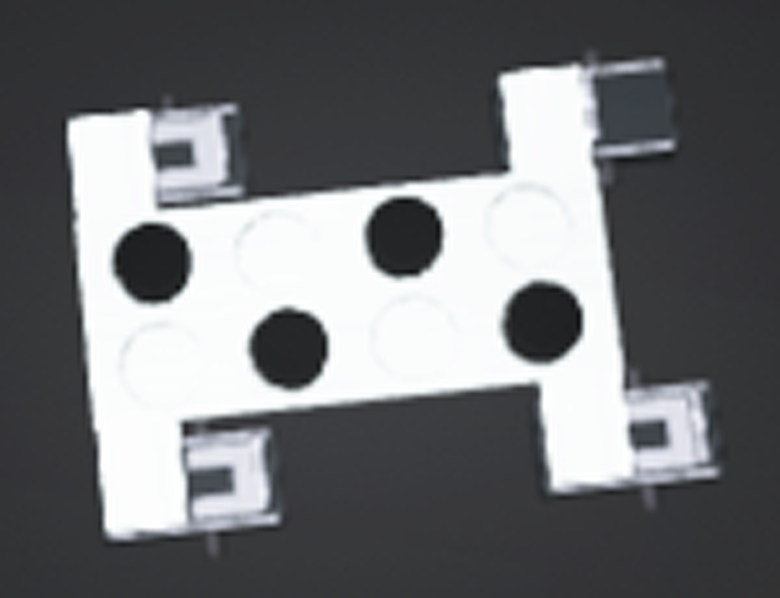

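The final view matches the first one except at the far-right shim, whose tab now sits on the lug edge at (590,110). The plate, the tins and the other shims are unmoved, and the hand is clear.

```bash
python3 -c "from station import robot; print(robot.hand_in())"
```

```text
the job is handed in; nothing more can be done
None
```

The far-right lug (+x, −y as seen from the robot) was the one that rocked. Its shim is now pushed home and the lug is solid; I handed the job in after about 13.6 s.

- **Finding the corner:** I pressed the lugs one at a time. The first three did not move under 11 to 30 N. The far-right one dipped about 3.3 mm before it stopped.
- **Shim:** I pushed it until it stopped against the lug, with the force rising to about 9 N. From above, the tab lies parallel to the lug. A hairline strip still shows between them, which I estimate at under 0.5 mm.
- **Proof press:** The lug took about 18 to 27 N with no dip.
- **Final check:** The last overhead picture shows no visible change to the plate, tins or other three shims. The candle, carton and heat gun were outside the area I compared, but I felt no contact with them. The hand was clear at hand-in.

Three readings were off:
- **Upward force:** I saw about 6 N while pushing the shim. It dropped to about 2 N once I raised the fingers 1 mm.
- **Press point:** The proof press landed about 8 mm off the lug's centre in y, still on the lug. The fingertips crept about 2 mm along it, with up to 12 N of sideways force.
- **Plate position:** The wrist camera's before-and-after readings differ by about 2 mm, opposite to the push. The overhead view shows no shift, so I took this as measurement error.

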